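# Put the block plane away and shut the tool case

## Robot

A 6-joint arm with a two-finger parallel gripper is mounted at the origin on the work surface. World frame = base frame: x ahead of the robot, y to its left, z up, the work surface at z = 0. Lengths are in m, angles in rad, forces in N, time in s.
With the tool pointing down it reaches from about 0.375 to 0.975 m from the base axis. Payload 3.8 kg.
Tool frame: the origin (TCP) lies on the mounting face of the last link; the fingertips stand 173 mm ahead of it and the grasp point (between the pads) lies 155 mm ahead of it; z points along the fingers, y is the direction in which the jaws open and shut (so a half turn about z gives the same grasp; the last joint's range is limited). The gripper opens to 85 mm and grips with 20 to 120 N. Pads are 22 mm wide; open, the fingers measure 114 mm over their backs; the gripper's body (76 mm by 85 mm) begins 54 mm behind the grasp point. The pads swing forward as they close: fully open they stand 13 mm farther back than shut.
Start: joints at [1.285, 0.264, 1.604, -0, 1.274, -0.037], TCP at [0.166, 0.654, 0.405] pointing down, gripper open.
Joint ranges: [-2.63, 2.63], [-0.94, 2.18], [0.31, 2.57], [-1.31, 4.45], [0, 2.66], [-2.55, 2.55]. Speed limits (rad/s): [2.57, 2.57, 3.14, 3.14, 3.14, 3.14].

## Interface

Orientations are given as a rotation vector (axis times angle).
In Python, from workcell import bot gives the robot as it stands.
- The arm moves only by the shell command python3 -m jog 'ROWS' [FORCE]. ROWS is JSON, a list that holds one entry, the list of rows, each a list of 7 numbers: the closure, from 0 (fully open) to 1 (shut), then the shift along the tool's x, y, z in cm, then the turn, a rotation vector about the tool's x, y, z in rad. A call has 1 to 12 rows; each row is the pose to reach, as a shift and turn from the pose commanded when the call began, along the tool's axes at that moment; what a row does not reach only later rows make up. A row lasts 1/8 s, in which the tool goes at most 62.5 mm and 10.7 degrees, less where a joint would pass 70% of its speed; a pose out of reach is approached as far as the arm can. A call with a gripper value outside its range is refused whole. The fingers move at their own pace and stop on an object; FORCE is the grip in N (left out, the last holds). Time passes only in rows, so rows that repeat a pose let the fingers close. It gives the time, the measured TCP pose, the force and the opening at its end, in the units of the state.
- bot.read_state(): the state, without advancing time (a new reading comes with each control period).
- bot.read_camera(name): name is "scene" or "top" or "wrist"; returns the picture (400x640x3 uint8, red, green, blue); there is no depth.
- bot.camera_model(name): a dict with "intrinsics" (3x3 intrinsics, pixels), "k1" (the pictures are not rectified: a ray, as slopes to the right and down, at radius r is drawn at 1 + k1 r^2 times it, then the intrinsics apply), "rvec" (rotation vector, rad) and "tvec" (3), from world to camera coordinates, as OpenCV has them. Camera axes: x right, y down, z forward; pixel columns grow to the right and rows downward; lengths in m; the calibration is good to about 2 mm. A picture is of the moment at which its call begins: read the wrist's pose just before it. camera_model takes no time and is no camera call; for the wrist camera it gives the pose at the moment of the call.
- bot.finish_job(): hands the job in, once; it reports no verdict.
The state is a dict: "time": time; "q": joint angles; "joint_vel": joint speeds; "joint_torque": joint torques, N m; "tool_pos": TCP position; "tcp_rot": TCP orientation; "wrist_force": force on the tool from outside, world axes, zero at the start; "torque": the same for the moment, N m; "width": opening from 0.0 (shut) to 1.0 (fully open).
Only numpy, scipy, OpenCV 4.12 (cv2) and the standard library are available. Lean on these libraries where they do the work, as an engineer would, in place of code of your own. Each camera call takes 0.05 s, during which the arm holds its last target.

## Task

Put the wooden block plane back in its bay in the tool case, standing on its sole, and let go of it. Then slide the glazed sash shut, gently, without forcing or slamming it, until it is fully home and the catch holds it. Do not drop the plane, and leave everything else where it is.

Things in the scene. Friction and masses are not known exactly. Their poses are not given: they have to be found in the camera images.
- case: plywood tool case, 280 deep (x) x 580 wide (y), its top sloping 0.14 rad up to the back: 75 high in front, 115 behind. Origin: centre of its underside; +y along the sash's track towards the jamb where the sash closes, z up. Inner floor 12 up. Jamb and aluminium tracks rise 18 above the slope; a roller catch (50 high, arm reaching 35 to 50 over the opening) stands on the jamb 80 behind its middle
- sash: glazed sliding sash, 270 (y) x 258 frame, 14 thick, in the case's top; starts 220 to 250 open. Origin: middle of its closing edge, on the slope's plane, 1 under the frame's underside; axes: y the case's y (closing way), z square to the slope. Shut, its origin is at y = 255 in the case, give or take 7: the stop plate hidden in the jamb is set by hand and not measured. It slides with about 2 N
- pull (a point): middle of the top of the sash's dark wooden pull, a block 80 along the slope x 14 (y) x 28 tall on the closing frame member; axes as the sash. Over the last 22 before the stop a sprung buffer pushes back, 2.5 N growing to 5 N; a roller drops behind a brass keeper 1.6 before the stop and holds (about 8 N in all). Short of that the sash springs back 22 open. The stop pad is hard; over 18 N cracks the glazing
- bay (a point): centre of the floor of the plane's bay in the case, under the open part, 12 above the bench; axes as the case. Battens 10 high bound it, 172 (x) x 66 (y) clear. The plane lies along x, either way round
- plane: dark wooden block plane, 160 (x) x 48 (y) x 52 tall, a wedge and iron in the middle of the top up to 64; 0.45 to 0.7 kg. Origin: centre of its sole; x along its length, z up. It stands on its sole on the bench
- glue: white glue bottle, 62 across, 170 tall, standing; origin: centre of its base. Bystander; it and the plane may swap places
- stone: grey and red honing stone, 150 x 50 x 24, lying in the case beside the bay, near the jamb; origin: centre of its underside. Bystander
- mallet: wooden mallet lying on the bench, head 70 x 120 x 70, handle 200; origin under the head. Bystander
- gauge: marking gauge on the bench, stem 200, head 60 x 24 x 50; origin under the head. Bystander
- joint_sample: pale wooden corner-joint sample, 120 x 70 x 30; origin under it. Bystander

How it is judged:
On the way, in this order (a step that is already met when the one before it is completed fails the run):
1. the plane stands in its bay, let go, the sash still open (x of plane in the frame of bay between -0.016 and 0.016 m and y of plane in the frame of bay between -0.014 and 0.014 m and z of plane in the frame of bay below 0.005 m and angle between plane's own z axis and vertical below 0.1 rad and angle between the x axis of plane and the x axis of case, either way round below 0.25 rad and contact force between the fingers and plane below 0.1 N and y of sash in the frame of case below 0.2 m), for 0.2 s.
2. the sash is pushed home (y of sash in the frame of case above 0.243 m), for 0.2 s.
At the end, for the whole second after the job is handed in: The plane stands on its sole lengthways in the bay (within 16 mm along, 14 across, 5 in height, 0.25 rad), at rest; the sash stays home by itself, held by the catch: its closing edge within 12 mm of the nominal shut place (the stop is set within 7 of that; uncaught, it springs back 22) (x of plane in the frame of bay between -0.016 and 0.016 m and y of plane in the frame of bay between -0.014 and 0.014 m and z of plane in the frame of bay below 0.005 m and angle between plane's own z axis and vertical below 0.1 rad and angle between the x axis of plane and the x axis of case, either way round below 0.25 rad and y of sash in the frame of case above 0.243 m and linear speed of each of plane, sash below 0.02 m/s); the robot touches nothing.
It fails at once if the robot, pushing on the sash, forces it against its stop, buffer and catch with more than 18 N in all (contact force between sash and case above 18 N and contact force between any of the fingers, the arm and sash above 5 N).
It fails at once if the sash is slammed: it moves faster than 0.35 m/s (linear speed of sash above 0.35 m/s).
It fails at once if the plane is dropped: it falls, not held, faster than 0.6 m/s (linear speed of plane above 0.6 m/s and contact force between the fingers and plane below 0.1 N).
It fails at once if another thing is pushed more than 20 mm away or tipped (distance of any of glue, stone, mallet, gauge, joint_sample from where it was at the start of the episode above 0.02 m or angle between glue's own z axis and vertical above 0.5 rad).
It also fails if it takes over 69 s, if anything falls off the work surface, if the arm or the gripper's body presses on something with over 40 N, if the wrist force passes 120 N, or if a joint passes its speed limit or range.

## Working session

There is one attempt and no reset: what is moved stays moved. The work goes in short steps, Python scripts to look and compute and a shell command to move; the robot and the scene stay as the last step left them, time stands still between calls to the robot, and variables do not carry over. Pictures are saved under pics/ and viewed, and the job is handed in when it is done.

```bash
ls; mkdir -p pics
python3 - <<'E'
from workcell import bot
import cv2
s=bot.read_state();print(s)
for n in("scene","top","wrist"):
    m=bot.camera_model(n);print(n,m)
    cv2.imwrite(f"pics/{n}0.png",bot.read_camera(n)[:,:,::-1])
E
```

```text
pics
{'time': 0.0, 'q': array([ 1.28508843e+00,  2.64757614e-01,  1.60540050e+00, -1.03347275e-05,
        1.27368169e+00, -3.68641642e-02]), 'joint_vel': array([ 5.30652365e-04,  1.37104122e-03,  5.83647358e-04,  8.81690381e-04,
        1.17241479e-05, -4.18326038e-04]), 'joint_torque': array([-1.04182178e-03, -5.15098250e+01, -3.67327666e+01, -1.55770576e-04,
        1.24953859e-02,  1.92843936e-05]), 'tool_pos': array([0.16612294, 0.65387855, 0.40334427]), 'tcp_rot': array([-0.38982652, -3.1169571 ,  0.00348611]), 'wrist_force': array([-0.42467461,  0.44642127, -0.20310998]), 'torque': array([-0.01506271, -0.02459895,  0.01053398]), 'width': 0.9996783300165124}
scene {'intrinsics': array([[439.25781373,   0.        , 321.31246688],
       [  0.        , 439.25781373, 200.60006549],
       [  0.        ,   0.        ,   1.        ]]), 'k1': -0.04947293685864901, 'rvec': array([ 1.48614968,  2.06890458, -0.88321869]), 'tvec': array([ 0.01471065, -0.24365641,  1.59311976])}
top {'intrinsics': array([[374.87592958,   0.        , 318.51877915],
       [  0.        , 374.87592958, 203.10194604],
       [  0.        ,   0.        ,   1.        ]]), 'k1': 0.030833308345927235, 'rvec': array([ 2.13976515, -2.2001423 ,  0.17475407]), 'tvec': array([0.13270666, 0.45572847, 1.13762524])}
wrist {'intrinsics': array([[357.69143945,   0.        , 323.90664545],
       [  0.        , 357.69143945, 196.98825546],
       [  0.        ,   0.        ,   1.        ]]), 'k1': -0.03173457658119854, 'rvec': array([-2.30467955, -1.79250459, -0.238573  ]), 'tvec': array([-0.67408135, -0.03511311,  0.37813154])}
```

View pics/scene0.png

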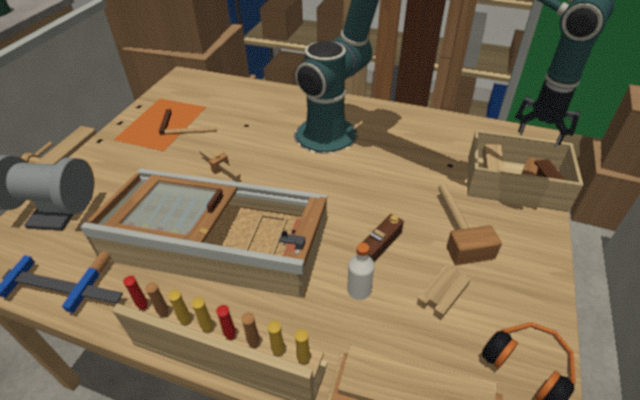

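View pics/top0.png

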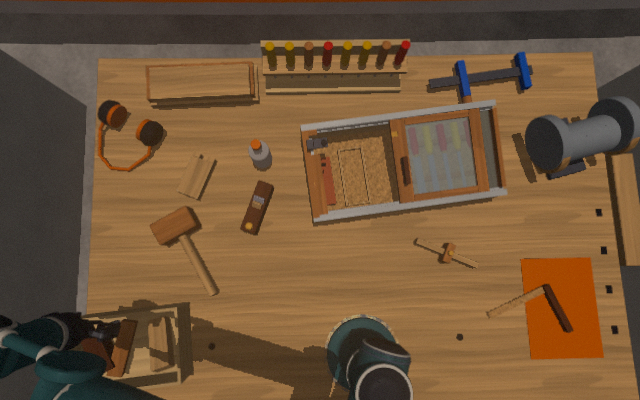

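View pics/wrist0.png

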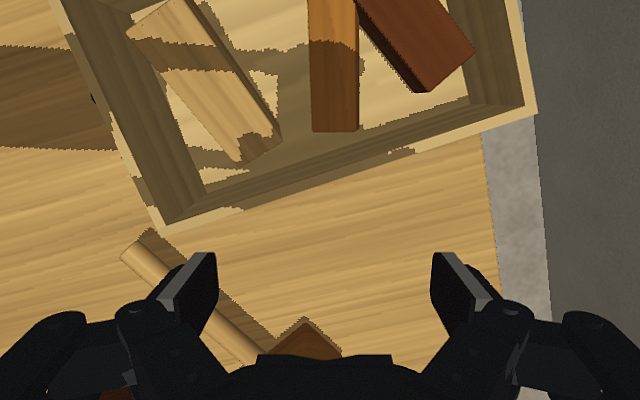

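```bash
cat > h.py <<'E'
import numpy as np, cv2
from workcell import bot
def cam(n):
    m=bot.camera_model(n); return m
def rays(m,px):
    px=np.asarray(px,float).reshape(-1,2); K=m["intrinsics"]
    d=np.array([m["k1"],0,0,0,0.])
    u=cv2.undistortPoints(px.reshape(-1,1,2),K,d).reshape(-1,2)
    R=cv2.Rodrigues(np.asarray(m["rvec"]))[0]; t=np.asarray(m["tvec"])
    D=np.c_[u,np.ones(len(u))]@R; D/=np.linalg.norm(D,axis=1)[:,None]
    return -R.T@t,D
def onz(m,px,z):
    o,D=rays(m,px); return o+D*((z-o[2])/D[:,2])[:,None]
def proj(m,P):
    return cv2.projectPoints(np.asarray(P,float).reshape(-1,1,3),np.asarray(m["rvec"]),np.asarray(m["tvec"]),m["intrinsics"],np.array([m["k1"],0,0,0,0.]))[0].reshape(-1,2)
def tri(ms,pxs):
    A=np.zeros((3,3));b=np.zeros(3);L=[]
    for m,p in zip(ms,pxs):
        o,D=rays(m,p);Q=np.eye(3)-np.outer(D[0],D[0]);A+=Q;b+=Q@o;L.append((o,Q))
    X=np.linalg.solve(A,b)
    return X,[float(np.linalg.norm(Q@(X-o))) for o,Q in L]
E
python3 - <<'E'
import cv2
def crop(f,x0,y0,x1,y1,s,o):
    i=cv2.imread(f)[y0:y1,x0:x1];i=cv2.resize(i,None,fx=s,fy=s,interpolation=cv2.INTER_CUBIC)
    for k in range((x0//10+1)*10,x1,10):cv2.putText(i,str(k),((k-x0)*s,8),0,.3,(255,255,255));cv2.line(i,((k-x0)*s,10),((k-x0)*s,16),(255,255,255))
    for k in range((y0//10+1)*10,y1,10):cv2.putText(i,str(k),(0,(k-y0)*s),0,.3,(255,255,255))
    cv2.imwrite(o,i)
crop("pics/top0.png",230,90,420,230,4,"pics/topz.png")
crop("pics/scene0.png",200,165,410,310,3,"pics/scz.png")
E
```

```text
(no output)
```

View pics/topz.png

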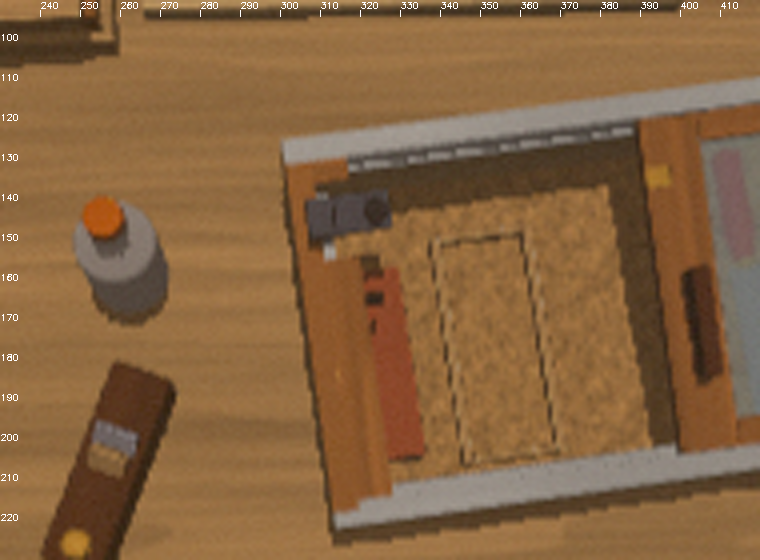

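View pics/scz.png

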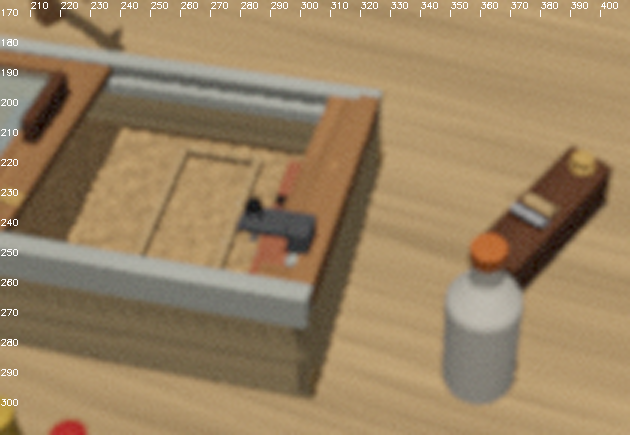

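```bash
python3 - <<'E'
from h import *
T=cam("top");S=cam("scene")
print("bay corners tri (rear-jamb, rear-sash, front-sash, front-jamb)")
# outline corners
top=[(337.5,150.5),(359.5,148.5),(368.5,203.5),(345.5,206.5)]
for p in top: print(onz(T,p,.017).round(4))
print(tri([T,S],[(337.5,150.5),(272,259)]) if 0 else '')
print("scene front-jamb, front-sash", onz(S,[(283,219),(261,216)],.017).round(4))
# bay front corners in scene: (259,216) sash side, (283,219) jamb side ; top: front-sash (368.5,203.5), front-jamb (345.5,206.5)
print(tri([T,S],[(368.5,203.5),(261,215.5)]),tri([T,S],[(345.5,206.5),(284,219)]))
# plane knob, iron
print("knob",tri([T,S],[(248.5,226),(392,219)]))
print("iron",tri([T,S],[(258.5,200),(376,237)]))
# rail outer corner front jamb
print("front rail jamb corner",tri([T,S],[(313,221.5),(325.5,196)]),"rear",tri([T,S],[(300.5,126),(303,262)]))
I=bot.read_camera("top");
print(I[150:158,250:270].shape)
sub=I[170:250,225:290].astype(int);m=((sub.sum(2)<190)&(sub[...,0]-sub[...,2]>15)).astype(np.uint8)
n,l,st,c=cv2.connectedComponentsWithStats(m);print(st,c)
E
python3 - <<'E'
import cv2
def crop(f,x0,y0,x1,y1,s,o):
    i=cv2.imread(f)[y0:y1,x0:x1];i=cv2.resize(i,None,fx=s,fy=s,interpolation=cv2.INTER_CUBIC)
    for k in range((x0//10+1)*10,x1,10):cv2.putText(i,str(k),((k-x0)*s,8),0,.3,(255,255,255))
    for k in range((y0//10+1)*10,y1,10):cv2.putText(i,str(k),(0,(k-y0)*s),0,.3,(255,255,255))
    cv2.imwrite(''+o,i)
crop("pics/top0.png",225,165,295,245,7,"pics/topp.png")
E
```

```text
bay corners tri (rear-jamb, rear-sash, front-sash, front-jamb)
[[0.6284 0.0539 0.017 ]]
[[ 0.6335 -0.0169  0.017 ]]
[[ 0.4552 -0.0376  0.017 ]]
[[0.4476 0.0353 0.017 ]]

scene front-jamb, front-sash [[ 0.4575  0.0247  0.017 ]
 [ 0.4665 -0.0408  0.017 ]]
(array([ 0.4574015 , -0.04221909,  0.00904004]), [0.00339519072573783, 0.003395190725737823]) (array([0.45005938, 0.02972512, 0.01053589]), [0.005073533450237401, 0.005073533450237424])
knob (array([0.39294813, 0.3295838 , 0.05331537]), [0.003005430478261143, 0.003005430478261233])
iron (array([0.47043753, 0.30129858, 0.05213598]), [0.0009542609068558729, 0.0009542609068558313])
front rail jamb corner (array([0.39834767, 0.13737859, 0.08849889]), [0.002572393596748048, 0.0025723935967480603]) rear (array([0.67014605, 0.17033057, 0.13631622]), [0.0013767953576332682, 0.001376795357633251])
(8, 20, 3)
[[   0    0   65   80 4445]
 [  36    0    1    1    1]
 [  38    0    3    1    3]
 [  15   11   34   54  751]] [[31.88548931 39.8632171 ]
 [36.          0.        ]
 [39.          0.        ]
 [32.64447403 37.56058589]]
```

View pics/topp.png

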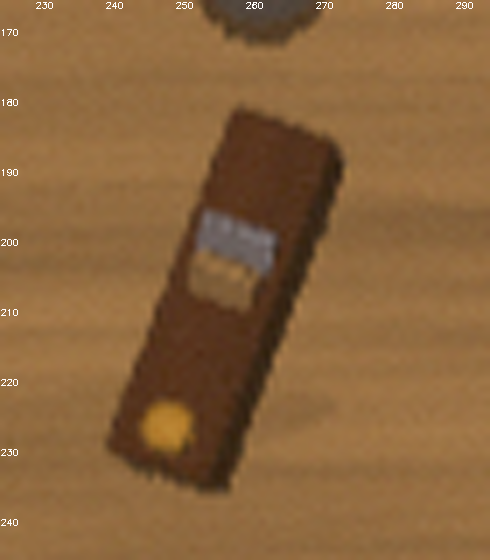

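Run:
```python
from h import *
T=cam("top");S=cam("scene")
c=onz(T,[(257.5,181),(271.3,186),(254,235),(239.5,229.5)],.052);print(c.round(4))
print(np.linalg.norm(c-np.roll(c,-1,0),axis=1)); print("centre",c.mean(0)); d=c[0]+c[1]-c[2]-c[3];print("yaw",np.arctan2(d[1],d[0]))
print("glue cap",tri([T,S],[(254.5,144),(363,249)]), "glue base", onz(S,(359,298),0),onz(T,(261,170),0))
print("mallet",onz(T,(175,225),.07))
f=np.array([.39834767,.13737859]);r=np.array([.67014605,.17033057]);print("case x yaw from jamb end",np.arctan2(*(r-f)[::-1]),np.linalg.norm(r-f))
# rails: direction from far end
print(onz(T,[(313,221.5),(505,194)],.0885),onz(T,[(300.5,126),(494,102)],.136))
print(cv2.Rodrigues(bot.read_state()["tcp_rot"])[0].round(3))
```

```text
[[0.5287 0.3047 0.052 ]
 [0.5123 0.2631 0.052 ]
 [0.365  0.3166 0.052 ]
 [0.3826 0.3595 0.052 ]]
[0.04474824 0.15671966 0.04641679 0.15603147]
centre [0.44715052 0.31095986 0.052     ]
yaw -0.3534237671084871
glue cap (array([0.6118611 , 0.29703732, 0.16390914]), [0.0005729043365590382, 0.0005729043365591284]) glue base [[ 6.34474480e-01  3.01453161e-01 -1.11022302e-16]] [[0.57424259 0.29989385 0.        ]]
mallet [[0.4000938  0.54286421 0.07      ]]
case x yaw from jamb end 0.1206480413122578 0.273788590625221
[[ 0.39760204  0.13984279  0.0885    ]
 [ 0.46434355 -0.43370773  0.0885    ]] [[ 0.67069782  0.16902294  0.136     ]
 [ 0.73095548 -0.40012157  0.136     ]]
[[-0.969  0.246 -0.   ]
 [ 0.246  0.969 -0.001]
 [ 0.    -0.001 -1.   ]]
```

Run:
```python
from h import *
s=bot.read_state();m=cam("wrist");R=cv2.Rodrigues(s["tcp_rot"])[0]
Rc=cv2.Rodrigues(m["rvec"])[0];o=-Rc.T@m["tvec"]
print("cam in tool",R.T@(o-s["tool_pos"]));print((R.T@Rc.T).round(3))
# helper to appended
open("h.py","a").write('''
def shift(P,yaw_y=None):
    """tool-axes shift (cm) to put TCP at world P; turn about tool z to make tool y at world angle yaw_y"""
    s=bot.read_state();R=cv2.Rodrigues(s["tcp_rot"])[0]
    d=R.T@(np.asarray(P)-s["tool_pos"])*100
    a=None
    if yaw_y is not None:
        a=-(yaw_y-np.arctan2(R[1,1],R[0,1])); a=(a+np.pi/2)%np.pi-np.pi/2
    print("t",round(s["time"],2),"pos",s["tool_pos"].round(4),"shift cm",d.round(2),"turn z",a,"tilt",R[:2,2].round(4),"F",s["wrist_force"].round(2),"q",s["q"].round(2))
''')
from h import *
import importlib,h;importlib.reload(h)
h.shift([.447,.311,.36],np.pi/2-.353)
```

```text
cam in tool [0.06585539 0.00026572 0.03095538]
[[-0.    -0.964 -0.264]
 [ 1.    -0.    -0.   ]
 [ 0.    -0.264  0.964]]
t 0.2 pos [0.1661 0.654  0.4038] shift cm [-35.67 -26.32   4.42] turn z 0.10419071950912695 tilt [-0.0005 -0.0014] F [ 0.42 -0.44  0.44] q [ 1.29  0.26  1.6   0.    1.27 -0.04]
```

```bash
python3 -m jog '[[[0,-6,-4.4,1,0,0,0.1],[0,-12,-8.8,2,0,0,0.1],[0,-18,-13.2,3,0,0,0.1],[0,-24,-17.6,4,0,0,0.1],[0,-30,-22,4.4,0,0,0.1],[0,-35.7,-26.3,4.4,0,0,0.1],[0,-35.7,-26.3,4.4,0,0,0.1],[0,-35.7,-26.3,4.4,0,0,0.1]]]' 60
python3 - <<'E'
from h import *
shift([.447,.311,.36],np.pi/2-.353)
cv2.imwrite("pics/w1.png",bot.read_camera("wrist")[:,:,::-1])
E
```

```text
time: 1.2
tool_pos: [0.4493, 0.3084, 0.3604]
tcp_rot: [0.553, 3.092, -0.001]
wrist_force: [0.5, 0.2, -0.4]
width: 1.001
t 1.2 pos [0.4493 0.3084 0.3604] shift cm [0.31 0.16 0.04] turn z -0.0007489977625985134 tilt [ 0.0001 -0.001 ] F [ 0.54  0.16 -0.41] q [ 0.56  0.05  1.93 -0.    1.16 -0.66]
```

View pics/w1.png

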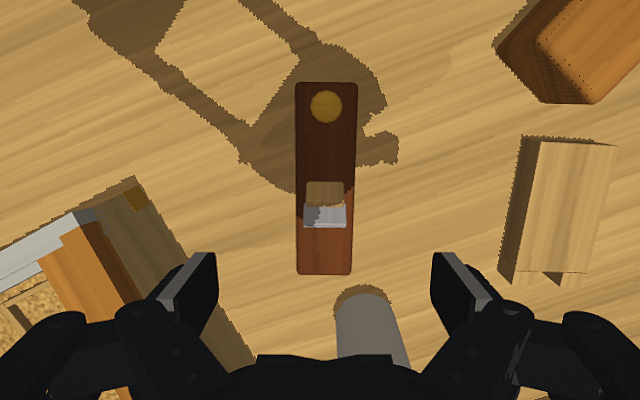

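The wrist picture shows the plane upright at columns 296–357 and rows 83–274. The glue bottle is just below it at (365,320), and nothing stands between the fingers and the plane.

Run:
```python
from h import *
m=cam("wrist");T=cam("top")
c=onz(m,[(297,83),(357.5,83),(352.5,274),(298,274)],.052);print(c.round(4))
print(np.linalg.norm(c-np.roll(c,-1,0),axis=1)); print("centre",c.mean(0)); d=c[2]+c[3]-c[0]-c[1];y=np.arctan2(d[1],d[0]);print("yaw",y)
print("knob tri",tri([T,m],[(248.5,226),(326,106)]),"corner",tri([T,m],[(257.5,181),(352.5,274)]),tri([T,m],[(257.5,181),(298,274)]))
shift([*c.mean(0)[:2],.19],np.pi/2+y)
```

```text
[[0.3693 0.3173 0.052 ]
 [0.3848 0.3595 0.052 ]
 [0.5311 0.3051 0.052 ]
 [0.515  0.2613 0.052 ]]
[0.04489566 0.15609263 0.04667117 0.1561182 ]
centre [0.45008357 0.31080558 0.052     ]
yaw -0.36148296492072324
knob tri (array([0.39211667, 0.331875  , 0.05725583]), [0.00016728231207059751, 0.00016728231207060196]) corner (array([0.52841838, 0.30486057, 0.05619403]), [0.0008329539597167937, 0.0008329539597168595]) (array([0.5017183 , 0.286287  , 0.11532908]), [0.017572548063519926, 0.01757254806351998])
t 1.25 pos [0.4489 0.3092 0.3604] shift cm [-0.05  0.2  17.04] turn z 0.008770303860735629 tilt [-0.     -0.0007] F [ 0.75 -1.48 -0.44] q [ 0.56  0.05  1.93 -0.    1.16 -0.66]
```

```bash
python3 -m jog '[[[0,-0.2,0.1,5,0,0,0.008],[0,-0.2,0.1,10,0,0,0.008],[0,-0.2,0.1,13,0,0,0.008],[0,-0.2,0.1,13,0,0,0.008],[0,-0.2,0.1,13,0,0,0.008]]]' 60
python3 - <<'E'
from h import *
shift([.4501,.3108,.188],np.pi/2-.361)
cv2.imwrite("pics/w2.png",bot.read_camera("wrist")[:,:,::-1])
E
```

```text
time: 1.88
tool_pos: [0.4498, 0.3128, 0.2319]
tcp_rot: [0.556, 3.091, 0.002]
wrist_force: [1.2, 0.9, 1.1]
width: 1.0
t 1.88 pos [0.4498 0.3128 0.2319] shift cm [-0.09 -0.19  4.39] turn z 0.005352773777198783 tilt [0.0014 0.0011] F [1.21 0.92 1.05] q [ 0.56  0.2   2.03  0.    0.91 -0.65]
```

View pics/w2.png

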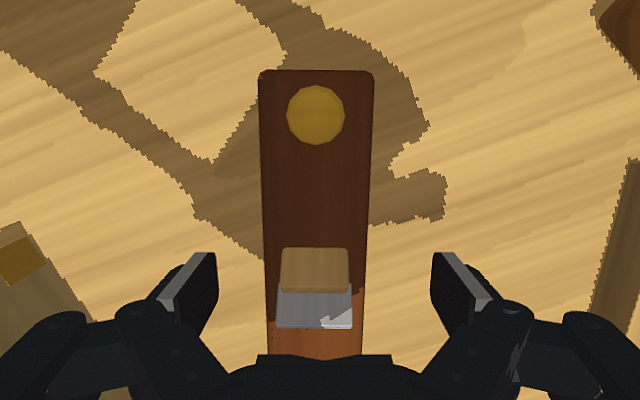

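Plane centre is at column 315 and finger centre at 324, so the plane is about 2 mm to one side. I'll correct that and go down.

```bash
python3 -m jog '[[[0,-0.1,-0.2,2,0,0,0.005],[0,-0.1,-0.2,4.2,0,0,0.005],[0,-0.1,-0.2,4.2,0,0,0.005],[0,-0.1,-0.2,4.2,0,0,0.005],[1,-0.1,-0.2,4.2,0,0,0.005],[1,-0.1,-0.2,4.2,0,0,0.005],[1,-0.1,-0.2,4.2,0,0,0.005],[1,-0.1,-0.2,4.2,0,0,0.005],[1,-0.1,-0.2,4.2,0,0,0.005],[1,-0.1,-0.2,4.2,0,0,0.005]]]' 60
python3 - <<'E'
from h import *
shift([.4501,.3108,.188],np.pi/2-.361)
cv2.imwrite("pics/w3.png",bot.read_camera("wrist")[:,:,::-1])
E
```

```text
time: 3.18
tool_pos: [0.4504, 0.3096, 0.1897]
tcp_rot: [0.565, 3.089, 0.001]
wrist_force: [-0.6, -0.7, 6.5]
width: 0.555
t 3.17 pos [0.4504 0.3096 0.1897] shift cm [0.07 0.1  0.17] turn z -0.0007589486884049812 tilt [0.001  0.0004] F [-0.64 -0.65  6.48] q [ 0.56  0.25  2.06 -0.    0.83 -0.65]
```

View pics/w3.png

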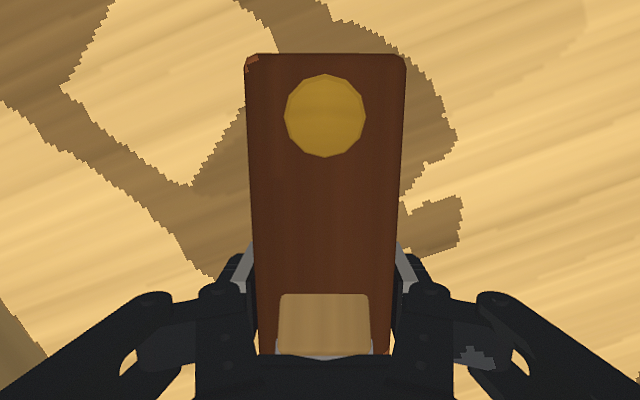

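Grip closed on 47 mm, which matches the plane's width. Next I lift, then move towards the case and stop beside the bay to view it.

```bash
python3 -m jog '[[[1,0,0,-1,0,0,0],[1,0,0,-4,0,0,0],[1,0,0,-9,0,0,0],[1,0,0,-14,0,0,0],[1,0,0,-19,0,0,0],[1,0,0,-21,0,0,0],[1,0,0,-21,0,0,0]]]' 60
python3 - <<'E'
from h import *
shift([.53,.15,.40],np.pi/2+.12)
E
```

```text
time: 4.1
tool_pos: [0.45, 0.3095, 0.3991]
tcp_rot: [0.565, 3.089, 0.002]
wrist_force: [-0.1, 0.2, -6.6]
width: 0.552
t 4.1 pos [0.45   0.3095 0.3991] shift cm [-13.13 -12.08  -0.09] turn z -0.48174396836712585 tilt [0.0014 0.0009] F [-0.13  0.16 -6.62] q [ 0.56  0.02  1.89  0.    1.23 -0.65]
```

```bash
python3 -m jog '[[[1,-3.3,-3,0,0,0,-0.1],[1,-6.6,-6,0,0,0,-0.22],[1,-9.9,-9,0,0,0,-0.34],[1,-13.1,-12.1,0,0,0,-0.48],[1,-13.1,-12.1,0,0,0,-0.48],[1,-13.1,-12.1,0,0,0,-0.48],[1,-13.1,-12.1,0,0,0,-0.48]]]' 60
python3 - <<'E'
from h import *
shift([.53,.15,.40],np.pi/2+.12)
cv2.imwrite("pics/w4.png",bot.read_camera("wrist")[:,:,::-1])
m=cam("wrist");np.save("w4.npy",m,allow_pickle=True)
E
```

```text
time: 4.97
tool_pos: [0.5289, 0.1506, 0.397]
tcp_rot: [0.186, -3.133, 0.0]
wrist_force: [-0.3, -0.2, -5.7]
width: 0.552
t 4.97 pos [0.5289 0.1506 0.397 ] shift cm [-0.1  -0.07 -0.3 ] turn z -0.001256352735988786 tilt [-0.0029 -0.0003] F [-0.34 -0.23 -5.72] q [ 0.23  0.03  1.88  0.    1.23 -1.46]
```

View pics/w4.png

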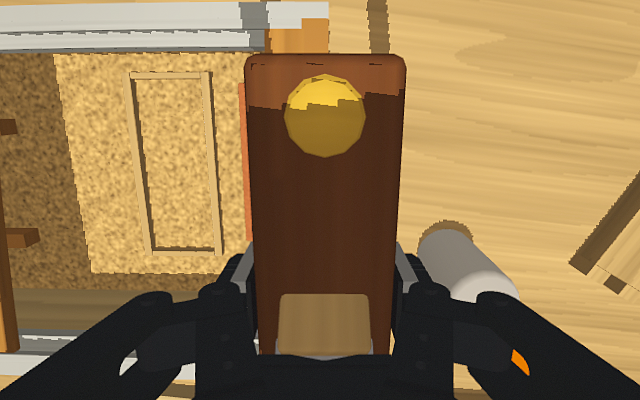

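The whole bay is in view: its batten rectangle spans about (130,72) to (222,255). I'll enlarge it to measure.

Run:
```python
import cv2
i=cv2.imread("pics/w4.png")[55:275,100:250];s=4
x0,y0=100,55
i=i[:, :]
i=cv2.resize(i,None,fx=s,fy=s*0.68,interpolation=cv2.INTER_CUBIC) if 0 else cv2.resize(i,None,fx=s,fy=2.7,interpolation=cv2.INTER_CUBIC)
for k in range(100,250,10):cv2.putText(i,str(k),((k-x0)*s,8),0,.3,(255,0,0))
for k in range(60,275,10):cv2.putText(i,str(k),(0,int((k-y0)*2.7)),0,.3,(255,0,0))
cv2.imwrite("pics/w4z.png",i)
```

```text
(no output)
```

View pics/w4z.png

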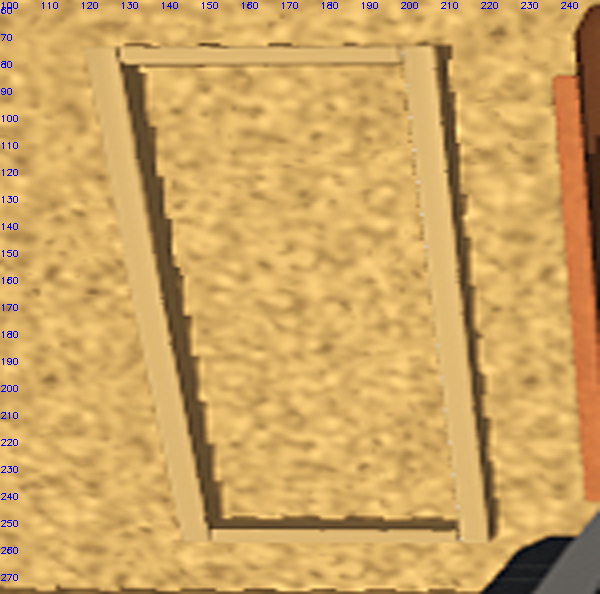

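Run:
```python
from h import *
m=np.load("w4.npy",allow_pickle=True).item();T=cam("top")
px=[(129.7,78),(200.7,78),(214.3,251),(152,251)]
c=onz(m,px,.022);print(c.round(4),np.linalg.norm(c-np.roll(c,-1,0),axis=1)); d=c[2]+c[3]-c[0]-c[1];y=np.arctan2(d[1],d[0]);print("bay",c.mean(0),"yaw",y)
e=c[1]+c[2]-c[0]-c[3];print("y-dir yaw",np.arctan2(-e[0],e[1]))
# batten outer corners: top vs wrist
# outer corners in wrist: front-sash (122.5,71.5) front-jamb(208.5,71.5) back-jamb (221.5,255) back-sash(146,255.5)
to=proj(T,c);print("top proj of inner corners",to.round(1))
for a,b in zip([(345,207),(369,204),(360,148.5),(337,150.5)],[(208.5,71.5),(122.5,71.5),(146,255.5),(220.5,255)]):
    X,r=tri([T,m],[a,b]);print(X.round(4),np.round(r,4))
# plane in hand: end edge and knob at z= top
s=bot.read_state()
# sole height = tool z - .19 -> top at +.052
zt=s["tool_pos"][2]-.1897+.052
k=onz(m,[(246,62),(405,62),(326,115)],zt);print(k.round(4),"tool",s["tool_pos"])
R=cv2.Rodrigues(s["tcp_rot"])[0];print("in tool",((k-s["tool_pos"])@R).round(4))
```

```text
[[ 0.4645 -0.0384  0.022 ]
 [ 0.4572  0.0276  0.022 ]
 [ 0.6283  0.0471  0.022 ]
 [ 0.6364 -0.0184  0.022 ]] [0.06642912 0.17221994 0.06596888 0.17309979]
bay [0.5466104  0.00449709 0.022     ] yaw 0.11457329781285029
y-dir yaw 0.11636326149123857
top proj of inner corners [[368.9 200.4]
 [348.  203.2]
 [339.8 150.1]
 [360.1 147.2]]
[0.4483 0.0353 0.0184] [0.0029 0.0029]
[ 0.4557 -0.0381  0.0315] [0.0041 0.0041]
[ 0.626  -0.0123  0.05  ] [0.0021 0.0021]
[0.6224 0.0582 0.041 ] [0.0007 0.0007]
[[0.4558 0.1197 0.2598]
 [0.4505 0.1643 0.2598]
 [0.4677 0.1439 0.2598]] tool [0.52897807 0.15074588 0.39753969]
in tool [[ 0.0761 -0.0222  0.1378]
 [ 0.0761  0.0227  0.1378]
 [ 0.0614  0.0005  0.1378]]
```

```bash
python3 -m jog '[[[1,-4,0,0,0,0,0],[1,-7,0,0,0,0,0],[1,-7,0,0,0,0,0],[1,-7,0,0,0,0,0],[1,-7,0,0,0,0,0]]]' 60
python3 - <<'E'
from h import *
m=cam("wrist");i=bot.read_camera("wrist")[:,:,::-1];cv2.imwrite("pics/w5.png",i)
np.save("w5.npy",m,allow_pickle=True);cv2.imwrite("pics/top5.png",bot.read_camera("top")[:,:,::-1])
a=i[0:240,80:280];s=3
a=cv2.resize(a,None,fx=4,fy=2.5,interpolation=cv2.INTER_CUBIC)
for k in range(80,280,10):cv2.putText(a,str(k),((k-80)*4,8),0,.3,(255,0,0))
for k in range(10,240,10):cv2.putText(a,str(k),(0,int(k*2.5)),0,.3,(255,0,0))
cv2.imwrite("pics/w5z.png",a);shift([.5466,.0045,.36],np.pi/2+.1155)
E
```

```text
time: 5.65
tool_pos: [0.5982, 0.1585, 0.3985]
tcp_rot: [0.187, -3.135, 0.0]
wrist_force: [1.3, 0.6, -6.1]
width: 0.554
t 5.75 pos [0.5984 0.1583 0.3988] shift cm [  6.97 -14.66   3.88] turn z 0.0031270088462231893 tilt [-0.0001  0.    ] F [ 0.4  -0.18 -6.57] q [ 0.22  0.16  1.74  0.    1.24 -1.47]
```

View pics/w5z.png

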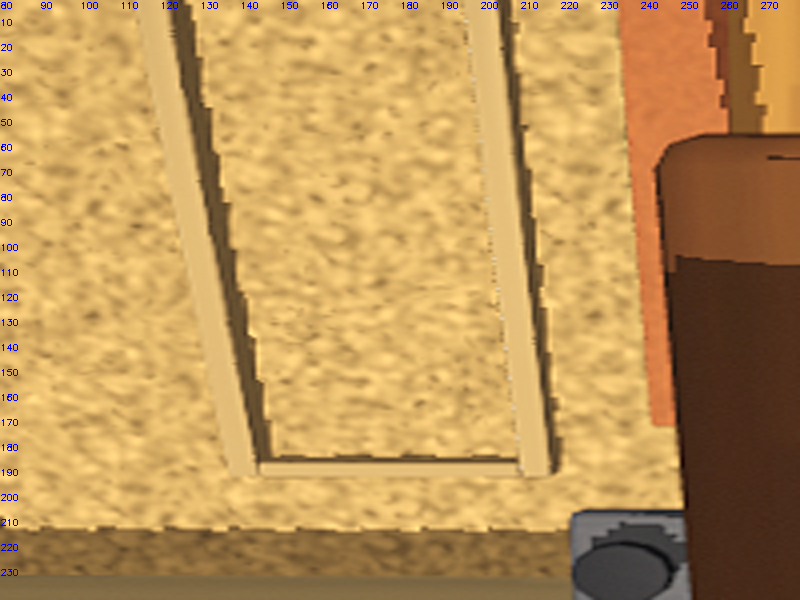

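View pics/top5.png

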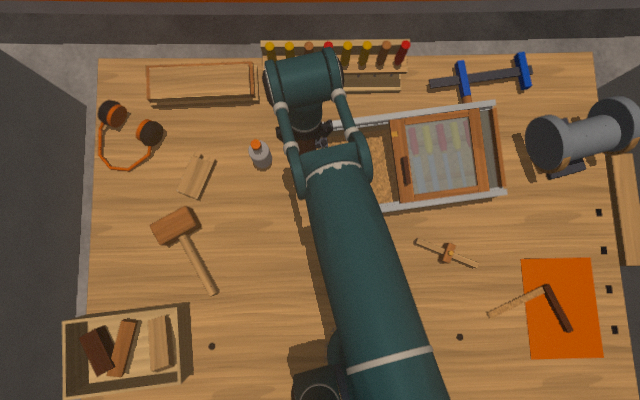

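Run:
```python
from h import *
m=np.load("w4.npy",allow_pickle=True).item();n=np.load("w5.npy",allow_pickle=True).item()
print(tri([m,n],[(152,251),(144.5,185.5)]),tri([m,n],[(214.3,251),(208.3,185.5)]),onz(n,[(144.5,185.5),(208.3,185.5)],.022))
```

```text
(array([ 0.63537734, -0.01723106,  0.02395483]), [0.0002037804966512921, 0.00020378049665121994]) (array([0.62793628, 0.04687012, 0.02311008]), [0.0005242220049445595, 0.0005242220049445159]) [[ 0.63591482 -0.01795834  0.022     ]
 [ 0.62835045  0.0459907   0.022     ]]
```

Triangulated batten tops come out at z ≈ 0.0235 against the expected 0.022, and the bay measures 172 × 66. So the bay centre is (0.5466, 0.0042) with yaw 0.1155. Next I cross over high, then go down partway.

```bash
python3 -m jog '[[[1,1.8,-3.7,0,0,0,0.003],[1,3.6,-7.4,0,0,0,0.003],[1,5.4,-11.1,0,0,0,0.003],[1,7.1,-14.7,0,0,0,0.003],[1,7.1,-14.7,0,0,0,0.003],[1,7.1,-14.7,4,0,0,0.003],[1,7.1,-14.7,8,0,0,0.003],[1,7.1,-14.7,12,0,0,0.003],[1,7.1,-14.7,14,0,0,0.003],[1,7.1,-14.7,14,0,0,0.003],[1,7.1,-14.7,14,0,0,0.003]]]' 60
python3 - <<'E'
from h import *
shift([.5456,.0043,.202],np.pi/2+.1155)
for n in("wrist","scene","top"):cv2.imwrite(f"pics/{n}6.png",bot.read_camera(n)[:,:,::-1])
a=cv2.imread("pics/scene6.png")[150:310,180:390];cv2.imwrite("pics/sc6z.png",cv2.resize(a,None,fx=3.5,fy=3.5,interpolation=cv2.INTER_CUBIC))
E
```

```text
time: 7.12
tool_pos: [0.5468, 0.0042, 0.2601]
tcp_rot: [-0.181, 3.134, -0.0]
wrist_force: [0.3, -0.7, -5.8]
width: 0.557
t 7.12 pos [0.5468 0.0042 0.2601] shift cm [0.13 0.02 5.8 ] turn z 9.097429630733345e-05 tilt [0.0024 0.0001] F [ 0.28 -0.7  -5.8 ] q [-0.04  0.16  2.02  0.    0.96 -1.72]
```

View pics/wrist6.png

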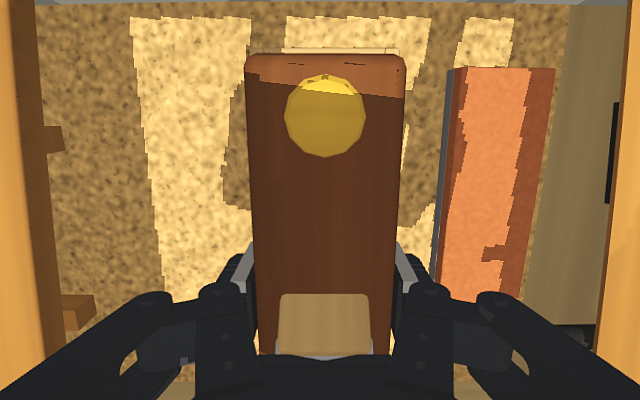

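View pics/sc6z.png

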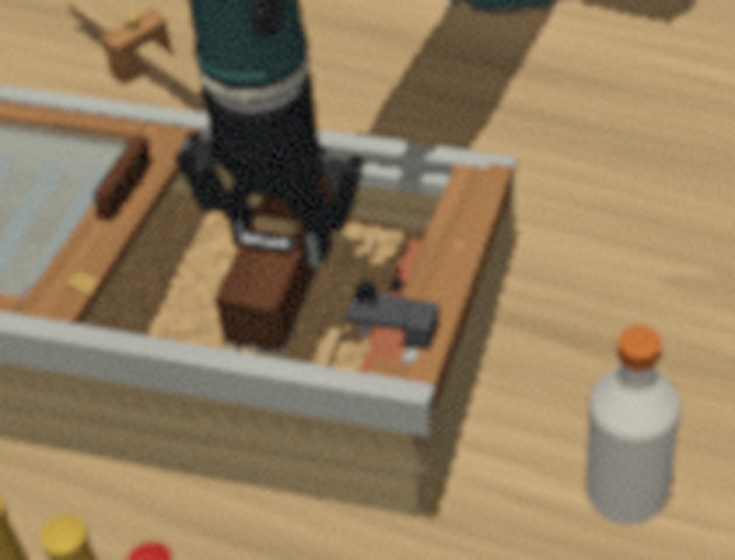

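```bash
python3 -m jog '[[[1,0.1,0,2,0,0,0],[1,0.1,0,4,0,0,0],[1,0.1,0,5,0,0,0],[1,0.1,0,5.2,0,0,0],[1,0.1,0,5.2,0,0,0]]]' 60
python3 - <<'E'
from h import *
shift([.5456,.0043,.202],np.pi/2+.1155)
cv2.imwrite("pics/w7.png",bot.read_camera("wrist")[:,:,::-1])
n=np.load("w5.npy",allow_pickle=True).item();p=onz(n,[(238,100)],.036)[0,:2]-[.5466,.0043];print("stone edge across",-np.sin(.1155)*p[0]+np.cos(.1155)*p[1])
E
```

```text
time: 7.9
tool_pos: [0.5455, 0.0036, 0.2074]
tcp_rot: [-0.181, 3.135, -0.0]
wrist_force: [-0.0, -0.4, -6.8]
width: 0.554
t 7.9 pos [0.5455 0.0036 0.2074] shift cm [-0.02  0.06  0.54] turn z -0.0003459162948755701 tilt [ 0.0013 -0.0001] F [-0.02 -0.43 -6.82] q [-0.04  0.23  2.05  0.    0.86 -1.72]
stone edge across 0.06972244453904024
```

View pics/w7.png

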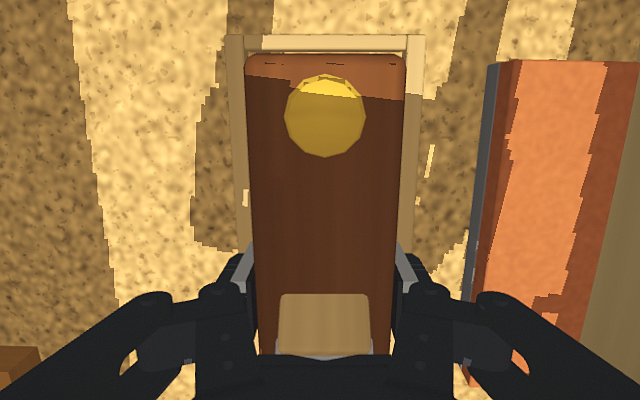

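The plane sits symmetrically between the battens, at columns 228 and 424. I'll lower it the last 5–6 mm gently.

```bash
python3 -m jog '[[[1,0,0,0.2,0,0,0],[1,0,0,0.4,0,0,0],[1,0,0,0.5,0,0,0],[1,0,0,0.5,0,0,0],[1,0,0,0.5,0,0,0]]]' 60
python3 - <<'E'
from h import *
shift([.5456,.0043,.202],np.pi/2+.1155)
E
```

```text
time: 8.57
tool_pos: [0.545, 0.0037, 0.2018]
tcp_rot: [-0.181, 3.136, -0.0]
wrist_force: [-1.3, 0.4, -5.3]
width: 0.553
t 8.57 pos [0.545  0.0037 0.2018] shift cm [-0.07  0.05 -0.02] turn z -0.0003247801206633927 tilt [ 0.0001 -0.    ] F [-1.32  0.44 -5.32] q [-0.04  0.23  2.05 -0.    0.85 -1.72]
```

```bash
python3 -m jog '[[[1,0,0,0.1,0,0,0],[1,0,0,0.15,0,0,0],[1,0,0,0.15,0,0,0]]]' 60
python3 - <<'E'
from h import *
shift([.5456,.0043,.202],np.pi/2+.1155)
E
```

```text
time: 8.95
tool_pos: [0.5451, 0.0037, 0.2017]
tcp_rot: [0.181, -3.136, -0.0]
wrist_force: [-4.9, -0.8, 7.3]
width: 0.554
t 8.95 pos [0.5451 0.0037 0.2017] shift cm [-0.06  0.06 -0.03] turn z -0.00029413318702919966 tilt [-0.0002 -0.    ] F [-4.88 -0.76  7.29] q [-0.04  0.23  2.05 -0.    0.85 -1.72]
```

Contact made: the vertical force went from −6.7 to +7. Now I release by opening partway, since the stone is about 70 mm to one side.

```bash
python3 -m jog '[[[0.3,0,0,0.1,0,0,0],[0.25,0,0,0.1,0,0,0],[0.2,0,0,0.1,0,0,0],[0.2,0,0,0.1,0,0,0],[0.2,0,0,0.1,0,0,0],[0.2,0,0,0.1,0,0,0]]]' 60
python3 - <<'E'
from h import *
shift([.5456,.0043,.202],np.pi/2+.1155)
cv2.imwrite("pics/w8.png",bot.read_camera("wrist")[:,:,::-1])
E
```

```text
time: 9.7
tool_pos: [0.5449, 0.0037, 0.1991]
tcp_rot: [0.181, -3.136, 0.0]
wrist_force: [-0.8, 0.3, 0.4]
width: 0.797
t 9.7 pos [0.5449 0.0037 0.1991] shift cm [-0.07  0.05 -0.29] turn z -0.0003556195996035072 tilt [-0.0001 -0.    ] F [-0.78  0.29  0.38] q [-0.04  0.24  2.06 -0.    0.85 -1.72]
```

View pics/w8.png

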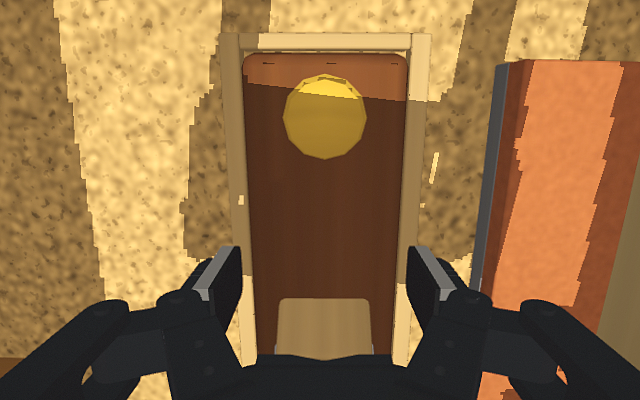

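The fingers stand clear of the plane, which is inside its battens. I'll raise the hand and look.

```bash
python3 -m jog '[[[0.2,0,0,-2,0,0,0],[0.2,0,0,-6,0,0,0],[0.2,0,0,-11,0,0,0],[0.5,0,0,-16,0,0,0],[1,0,-3,-20,0,0,0],[1,0,-5,-20,0,0,0],[1,0,-5,-20,0,0,0],[1,0,-5,-20,0,0,0],[1,0,-5,-20,0,0,0]]]' 60
python3 - <<'E'
from h import *
shift([.5456,.0043,.4],np.pi/2+.1155)
m=cam("wrist");i=bot.read_camera("wrist")[:,:,::-1];cv2.imwrite("pics/w9.png",i);np.save("w9.npy",m,allow_pickle=True)
E
```

```text
time: 10.88
tool_pos: [0.5502, -0.0454, 0.3975]
tcp_rot: [0.181, -3.133, -0.001]
wrist_force: [-0.5, 0.1, 0.5]
width: 0.002
t 10.88 pos [ 0.5502 -0.0454  0.3975] shift cm [-0.11  4.99 -0.25] turn z 0.00015723418640400944 tilt [-0.003   0.0007] F [-0.54  0.1   0.48] q [-0.13  0.04  1.88  0.    1.23 -1.81]
```

View pics/w9.png

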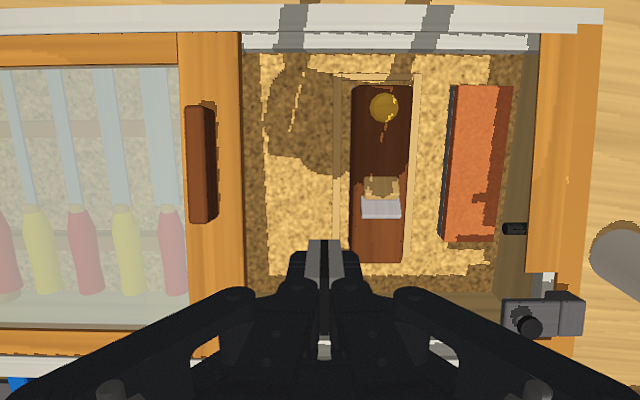

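The plane is in the bay at (380,170) px and free. The sash's pull top is at about (197,163). I'll take a second view of the pull from over the sash.

```bash
python3 -m jog '[[[1,0,-5,0,0,0,0],[1,0,-10,0,0,0,0],[1,-1,-14,0,0,0,0],[1,-1,-14,0,0,0,0],[1,-1,-14,0,0,0,0],[1,-1,-14,0,0,0,0]]]' 60
python3 - <<'E'
from h import *
shift([.5456,.0043,.4],np.pi/2+.1155)
m=cam("wrist");i=bot.read_camera("wrist")[:,:,::-1];cv2.imwrite("pics/w10.png",i);np.save("w10.npy",m,allow_pickle=True)
def z(f,x0,x1,y0,y1,o,s=4):
    a=cv2.imread(f)[y0:y1,x0:x1];a=cv2.resize(a,None,fx=s,fy=s,interpolation=cv2.INTER_CUBIC)
    for k in range(x0,x1,10):cv2.putText(a,str(k),((k-x0)*s,8),0,.3,(255,0,0))
    for k in range(y0+10,y1,10):cv2.putText(a,str(k),(0,(k-y0)*s),0,.3,(255,0,0))
    cv2.imwrite(o,a)
z("pics/w9.png",165,255,95,235,"pics/w9z.png");z("pics/w10.png",300,460,90,240,"pics/w10z.png")
E
```

```text
time: 11.68
tool_pos: [0.5765, -0.1827, 0.3989]
tcp_rot: [0.183, -3.136, -0.001]
wrist_force: [0.3, -0.4, 0.2]
width: 0.001
t 11.68 pos [ 0.5765 -0.1827  0.3989] shift cm [ 0.9  18.93 -0.1 ] turn z 0.000966121944635967 tilt [-0.0007  0.0005] F [ 0.28 -0.38  0.25] q [-0.35  0.14  1.77  0.    1.24 -2.04]
```

View pics/w10.png

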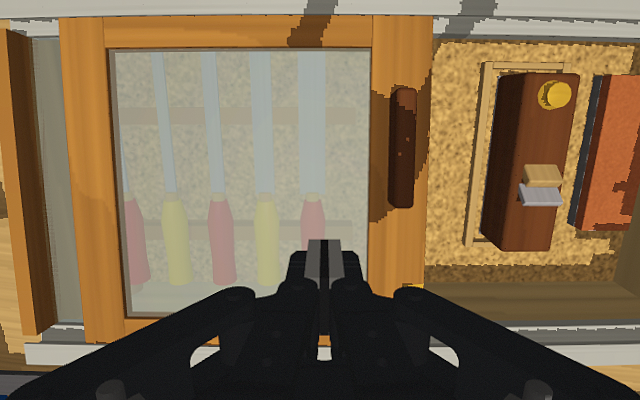

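View pics/w9z.png

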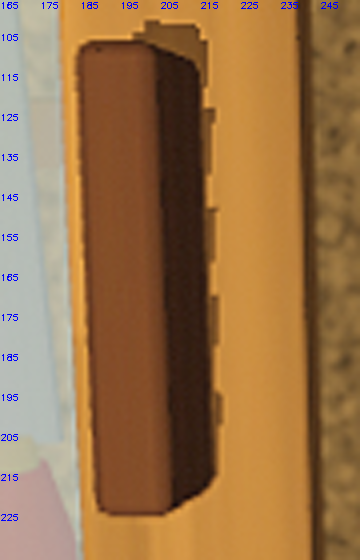

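View pics/w10z.png

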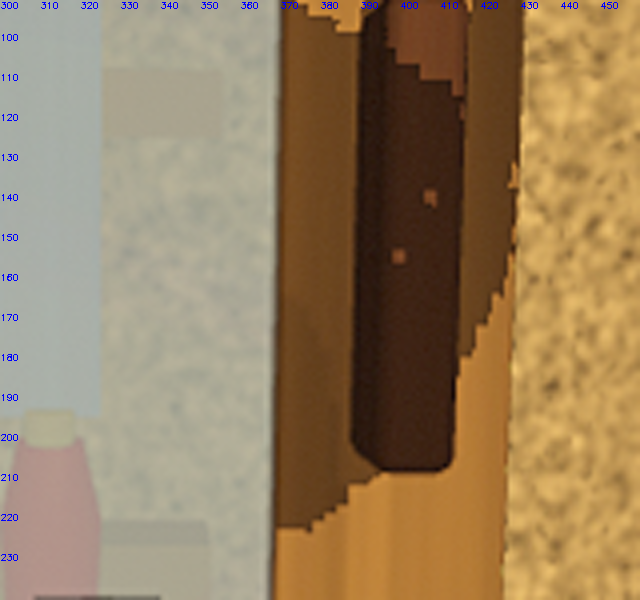

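Run:
```python
from h import *
m=np.load("w9.npy",allow_pickle=True).item();n=np.load("w10.npy",allow_pickle=True).item()
B,rb=tri([m,n],[(198,224),(402,208)]);F,rf=tri([m,n],[(194,106),(405.5,88)])
print(B,rb,F,rf,np.linalg.norm(B-F),"pitch",np.arctan2(B[2]-F[2],np.linalg.norm((B-F)[:2])),"yaw",np.arctan2(*(B-F)[1::-1]))
C=(B+F)/2;print("pull top",C)
print("sash closing edge z.11", onz(n,[(426,170)],.11),onz(m,[(241,170)],.11),"tri",tri([m,n],[(241.5,160),(426,140)]))
c=np.array([np.cos(.1155),np.sin(.1155)]);y=np.array([-c[1],c[0]])
b=np.array([.5466,.0043]);print("pull in bay frame", (C[:2]-b)@c,(C[:2]-b)@y)
# plane check
k=onz(m,[(352,87),(411,87),(404,262),(351,262)],.064);print(k,k.mean(0),((k.mean(0)[:2]-b)@c,(k.mean(0)[:2]-b)@y))
s=onz(n,[(0,0)],0)
# target TCP: behind pull by 7+14+12 , tip 9 above frame: pull top z -.028 +.008
tip=C[2]-.028+.008
t=C[:2]-c*.008-y*.040
shift([t[0],t[1],tip+.173],np.pi/2+.1155)
```

```text
[ 0.57580081 -0.12924198  0.13567042] [6.89482516982924e-05, 6.894825169824439e-05] [ 0.49776622 -0.13792247  0.12382507] [0.0002187271383495248, 0.00021872713834942962] 0.07940441775580914 pitch 0.14973638858007998 yaw 0.11078355624732059
pull top [ 0.53678352 -0.13358223  0.12974775]
sash closing edge z.11 [[ 0.55203195 -0.1099638   0.11      ]] [[ 0.54047489 -0.10729899  0.11      ]] tri (array([ 0.5332663 , -0.1101678 ,  0.09843335]), [0.0019997110768530013, 0.001999711076853031])
pull in bay frame -0.025641092646726232 -0.13583227322643895
[[ 0.47164959 -0.03135261  0.064     ]
 [ 0.4659687   0.01633595  0.064     ]
 [ 0.61955077  0.03742923  0.064     ]
 [ 0.62508396 -0.01132934  0.064     ]] [0.54556326 0.00277081 0.064     ] (np.float64(-0.0012060619610789855), np.float64(-0.0013995250479525404))
t 11.72 pos [ 0.5766 -0.1827  0.399 ] shift cm [ 4.18  1.34 11.63] turn z 0.0011088069750129215 tilt [-0.0004  0.0004] F [ 0.89  0.08 -0.05] q [-0.35  0.14  1.77  0.    1.24 -2.04]
```

The pull triangulates well: 79.4 mm long against 80, slope 0.15, top at z = 0.130. In the bay frame the plane's centre is within 1.5 mm of the bay's. Next I lower the closed fingers behind the pull.

```bash
python3 -m jog '[[[1,2,0.6,0,0,0,0],[1,4.2,1.3,2,0,0,0],[1,4.2,1.3,5,0,0,0],[1,4.2,1.3,8,0,0,0],[1,4.2,1.3,10,0,0,0],[1,4.2,1.3,10.8,0,0,0],[1,4.2,1.3,10.8,0,0,0],[1,4.2,1.3,10.8,0,0,0]]]' 60
python3 - <<'E'
from h import *
C=np.array([.5368,-.1336])
c=np.array([np.cos(.1155),np.sin(.1155)]);y=np.array([-c[1],c[0]])
t=C-c*.008-y*.02
shift([*t,.2905],np.pi/2+.1155)
for n in ("wrist","scene"):cv2.imwrite(f"pics/{n}11.png",bot.read_camera(n)[:,:,::-1])
a=cv2.imread("pics/scene11.png")[130:300,80:320];cv2.imwrite("pics/sc11z.png",cv2.resize(a,None,fx=3,fy=3,interpolation=cv2.INTER_CUBIC))
E
```

```text
time: 12.72
tool_pos: [0.5341, -0.1758, 0.2925]
tcp_rot: [-0.181, 3.134, -0.001]
wrist_force: [0.3, 0.7, 0.7]
width: 0.0
t 12.72 pos [ 0.5341 -0.1758  0.2925] shift cm [0.04 2.16 0.19] turn z 7.891475019050631e-05 tilt [ 0.0019 -0.0008] F [0.27 0.7  0.67] q [-0.36  0.15  1.96 -0.    1.03 -2.05]
```

View pics/wrist11.png

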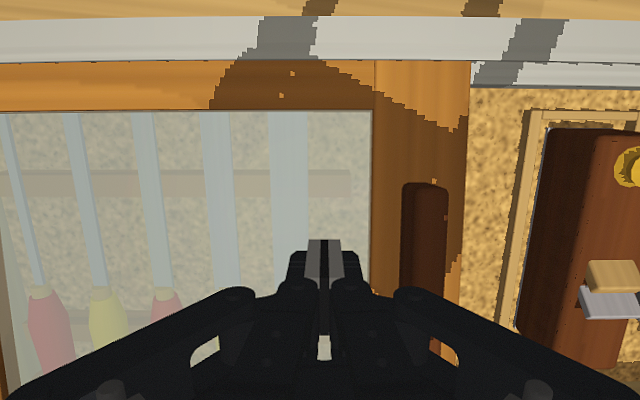

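View pics/sc11z.png

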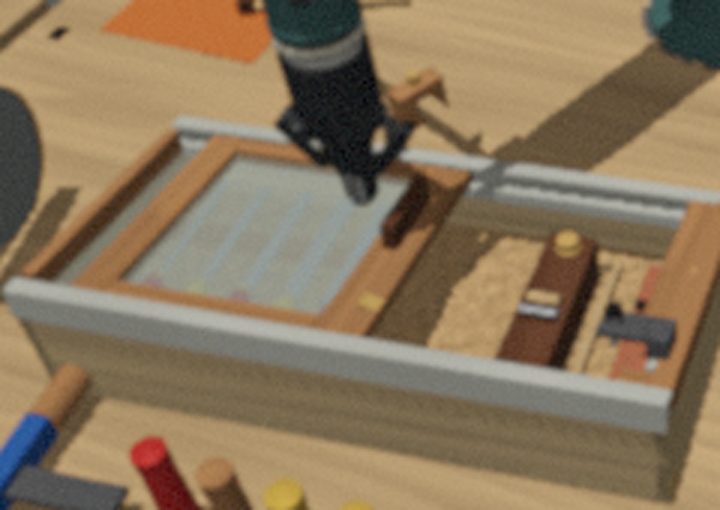

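Fingertips stand just behind the pull with the path clear. I'll start pushing slowly.

```bash
python3 -m jog '[[[1,0,0.5,0.1,0,0,0],[1,0,1,0.2,0,0,0],[1,0,1.5,0.2,0,0,0],[1,0,2,0.2,0,0,0],[1,0,2.5,0.2,0,0,0],[1,0,3,0.2,0,0,0],[1,0,3.5,0.2,0,0,0],[1,0,4,0.2,0,0,0],[1,0,4.5,0.2,0,0,0],[1,0,5,0.2,0,0,0],[1,0,5,0.2,0,0,0]]]' 60
python3 - <<'E'
from h import *
C=np.array([.5368,-.1336])
c=np.array([np.cos(.1155),np.sin(.1155)]);y=np.array([-c[1],c[0]])
s=bot.read_state();print("adv of TCP past pull start",(s["tool_pos"][:2]-C)@y, "Fy",s["wrist_force"][:2]@y)
shift([.53,-.13,.2905],np.pi/2+.1155)
cv2.imwrite("pics/w12.png",bot.read_camera("wrist")[:,:,::-1])
E
```

```text
time: 14.2
tool_pos: [0.5277, -0.1255, 0.2892]
tcp_rot: [0.181, -3.136, -0.001]
wrist_force: [0.0, -0.0, -0.2]
width: -0.004
adv of TCP past pull start 0.009079420293693867 Fy -0.00881044261916231
t 14.2 pos [ 0.5277 -0.1255  0.2892] shift cm [-0.18 -0.47 -0.13] turn z -1.08098886064667e-06 tilt [-0.0002  0.0008] F [ 0.04 -0.   -0.16] q [-0.28  0.12  2.    0.    1.02 -1.97]
```

View pics/w12.png

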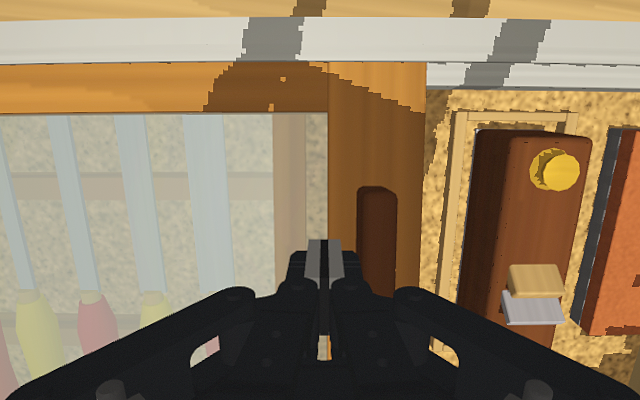

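```bash
python3 -m jog '[[[1,0,0.5,0,0,0,0],[1,0,1.3,0,0,0,0],[1,0,2.3,0,0,0,0],[1,0,3.3,0,0,0,0],[1,0,4.3,0,0,0,0],[1,0,5.3,0,0,0,0],[1,0,6.3,0,0,0,0],[1,0,7.3,0,0,0,0],[1,0,8.3,0,0,0,0],[1,0,9.3,0,0,0,0],[1,0,10.3,0,0,0,0],[1,0,11,0,0,0,0]]]' 60
python3 - <<'E'
from h import *
C=np.array([.5368,-.1336])
c=np.array([np.cos(.1155),np.sin(.1155)]);y=np.array([-c[1],c[0]])
s=bot.read_state();print("adv of TCP past pull start",(s["tool_pos"][:2]-C)@y, "Fy",s["wrist_force"][:2]@y)
shift([.53,-.13,.2905],np.pi/2+.1155)
i=bot.read_camera("wrist")[:,:,::-1];cv2.imwrite("pics/w13.png",i);np.save("w13.npy",cam("wrist"),allow_pickle=True)
E
```

```text
time: 15.75
tool_pos: [0.515, -0.0162, 0.2892]
tcp_rot: [0.181, -3.136, -0.0]
wrist_force: [0.8, -1.6, -0.6]
width: 0.0
adv of TCP past pull start 0.11914485534924274 Fy -1.697216481426213
t 15.75 pos [ 0.515  -0.0162  0.2892] shift cm [ -0.18 -11.48  -0.13] turn z 2.5507998698603984e-05 tilt [-0.0003  0.    ] F [ 0.79 -1.62 -0.55] q [-0.08  0.07  2.06  0.    1.02 -1.77]
```

View pics/w13.png

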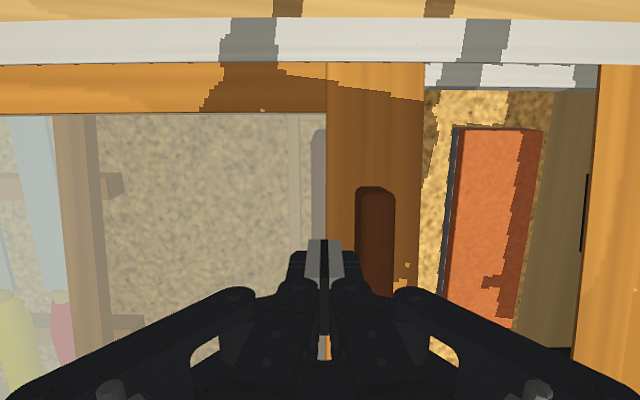

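Run:
```python
from h import *
n=np.load("w13.npy",allow_pickle=True).item()
y=np.array([-np.sin(.1155),np.cos(.1155)])
C=np.array([.5368,-.1336])
e=onz(n,[(421,150)],.107)[0,:2];j=onz(n,[(589,150)],.11)[0,:2];print("edge",(e-C)@y,"jamb inner",(j-C)@y,"gap",(j-e)@y)
# case end from front rail corner/jamb outer corners
f=np.array([.3983,.1374]);r=np.array([.6701,.1703]);print("jamb outer",(f-C)@y,(r-C)@y)
```

```text
edge 0.16095267846854797 jamb inner 0.23176428552717543 gap 0.07081160705862748
jamb outer 0.28515561166419323 0.2865132600474072
```

Sash edge is at y ≈ 0.165 in the case frame, about 90 mm from shut. I'll push 55 mm more, slowing at the end, to stay short of the buffer.

```bash
python3 -m jog '[[[1,0,0.5,0,0,0,0],[1,0,1.4,0,0,0,0],[1,0,2.3,0,0,0,0],[1,0,3.2,0,0,0,0],[1,0,4,0,0,0,0],[1,0,4.6,0,0,0,0],[1,0,5,0,0,0,0],[1,0,5.3,0,0,0,0],[1,0,5.5,0,0,0,0],[1,0,5.5,0,0,0,0]]]' 60
cat > p.py <<'E'
from h import *
C=np.array([.5368,-.1336]);y=np.array([-np.sin(.1155),np.cos(.1155)])
s=bot.read_state();print("t",s["time"],"edge~",round((s["tool_pos"][:2]-C)@y+.046,4),"Fy",round(s["wrist_force"][:2]@y,2),"F",s["wrist_force"].round(2))
E
python3 p.py
```

```text
time: 17.05
tool_pos: [0.509, 0.038, 0.2894]
tcp_rot: [-0.18, 3.136, 0.001]
wrist_force: [0.0, 0.8, 0.3]
width: -0.003
t 17.05 edge~ 0.2196 Fy 0.74 F [0.04 0.75 0.26]
```

```bash
python3 -m jog '[[[1,0,0.25,0,0,0,0],[1,0,0.5,0,0,0,0],[1,0,0.75,0,0,0,0],[1,0,1,0,0,0,0],[1,0,1,0,0,0,0]]]'; python3 p.py
```

```text
time: 17.68
tool_pos: [0.5079, 0.0479, 0.2894]
tcp_rot: [-0.181, 3.136, 0.0]
wrist_force: [1.3, -2.4, 0.8]
width: -0.001
t 17.675 edge~ 0.2296 Fy -2.5 F [ 1.34 -2.36  0.75]
```

```bash
python3 -m jog '[[[1,0,0.2,0,0,0,0],[1,0,0.4,0,0,0,0],[1,0,0.5,0,0,0,0],[1,0,0.5,0,0,0,0]]]'; python3 p.py
```

```text
time: 18.18
tool_pos: [0.5073, 0.0525, 0.2894]
tcp_rot: [-0.181, 3.136, -0.001]
wrist_force: [2.5, -4.9, 0.0]
width: -0.001
t 18.175 edge~ 0.2342 Fy -5.12 F [ 2.52 -4.86  0.03]
```

The sash has met the buffer at about 5 N. Continuing in small steps.

```bash
python3 -m jog '[[[1,0,0.2,0,0,0,0],[1,0,0.4,0,0,0,0],[1,0,0.6,0,0,0,0],[1,0,0.8,0,0,0,0],[1,0,0.8,0,0,0,0]]]'; python3 p.py
```

```text
time: 18.8
tool_pos: [0.5064, 0.0603, 0.2894]
tcp_rot: [-0.181, 3.136, -0.002]
wrist_force: [2.2, -7.1, 0.7]
width: 0.002
t 18.8 edge~ 0.2421 Fy -7.29 F [ 2.16 -7.09  0.7 ]
```

```bash
python3 -m jog '[[[1,0,0.1,0,0,0,0],[1,0,0.2,0,0,0,0],[1,0,0.3,0,0,0,0],[1,0,0.3,0,0,0,0]]]'; python3 p.py
```

```text
time: 19.3
tool_pos: [0.5061, 0.0631, 0.2894]
tcp_rot: [-0.181, 3.136, -0.002]
wrist_force: [2.7, -6.6, 0.1]
width: -0.001
t 19.3 edge~ 0.2449 Fy -6.87 F [ 2.75 -6.6   0.07]
```

```bash
python3 -m jog '[[[1,0,0.1,0,0,0,0],[1,0,0.2,0,0,0,0],[1,0,0.2,0,0,0,0]]]'; python3 p.py
```

```text
time: 19.68
tool_pos: [0.5059, 0.0652, 0.2894]
tcp_rot: [-0.181, 3.136, -0.002]
wrist_force: [2.4, -5.3, 0.3]
width: -0.001
t 19.675 edge~ 0.247 Fy -5.59 F [ 2.41 -5.34  0.26]
```

```bash
python3 -m jog '[[[1,0,0.05,0,0,0,0],[1,0,0.1,0,0,0,0],[1,0,0.1,0,0,0,0]]]'; python3 p.py
```

```text
time: 20.05
tool_pos: [0.5057, 0.0662, 0.2894]
tcp_rot: [-0.181, 3.136, -0.002]
wrist_force: [2.5, -6.2, 0.9]
width: 0.004
t 20.05 edge~ 0.248 Fy -6.49 F [ 2.47 -6.25  0.91]
```

```bash
python3 -m jog '[[[1,0,0.05,0,0,0,0],[1,0,0.1,0,0,0,0],[1,0,0.1,0,0,0,0]]]'; python3 p.py
```

```text
time: 20.42
tool_pos: [0.5056, 0.0673, 0.2894]
tcp_rot: [-0.181, 3.136, -0.001]
wrist_force: [1.4, -5.6, 0.3]
width: 0.001
t 20.425 edge~ 0.2491 Fy -5.75 F [ 1.43 -5.63  0.26]
```

```bash
python3 -m jog '[[[1,0,0.05,0,0,0,0],[1,0,0.1,0,0,0,0],[1,0,0.1,0,0,0,0]]]'; python3 p.py
```

```text
time: 20.8
tool_pos: [0.5055, 0.0681, 0.2894]
tcp_rot: [-0.181, 3.136, -0.002]
wrist_force: [2.8, -5.6, -0.0]
width: 0.002
t 20.8 edge~ 0.25 Fy -5.91 F [ 2.81 -5.62 -0.  ]
```

```bash
python3 -m jog '[[[1,0,0.05,0,0,0,0],[1,0,0.05,0,0,0,0]]]'; python3 p.py
```

```text
time: 21.05
tool_pos: [0.5055, 0.0686, 0.2894]
tcp_rot: [-0.181, 3.136, -0.002]
wrist_force: [2.8, -5.5, 1.0]
width: 0.002
t 21.05 edge~ 0.2505 Fy -5.76 F [ 2.75 -5.48  0.96]
```

```bash
python3 -m jog '[[[1,0,0.05,0,0,0,0],[1,0,0.05,0,0,0,0]]]'; python3 p.py
```

```text
time: 21.3
tool_pos: [0.5054, 0.0691, 0.2894]
tcp_rot: [-0.181, 3.136, -0.002]
wrist_force: [2.7, -5.4, 0.3]
width: -0.0
t 21.3 edge~ 0.251 Fy -5.71 F [ 2.72 -5.44  0.29]
```

```bash
python3 -m jog '[[[1,0,0.05,0,0,0,0],[1,0,0.05,0,0,0,0]]]'; python3 p.py
```

```text
time: 21.55
tool_pos: [0.5053, 0.0695, 0.2894]
tcp_rot: [-0.181, 3.136, -0.002]
wrist_force: [1.8, -7.0, -0.4]
width: -0.002
t 21.55 edge~ 0.2514 Fy -7.21 F [ 1.79 -7.05 -0.45]
```

```bash
python3 -m jog '[[[1,0,0.05,0,0,0,0],[1,0,0.05,0,0,0,0]]]'>/dev/null; python3 p.py
```

```text
t 21.8 edge~ 0.2516 Fy -8.71 F [ 2.66 -8.45  1.54]
```

```bash
python3 -m jog '[[[1,0,0.05,0,0,0,0],[1,0,0.05,0,0,0,0]]]'>/dev/null; python3 p.py
```

```text
t 22.05 edge~ 0.2518 Fy -9.16 F [ 2.85 -8.89  0.5 ]
```

```bash
python3 -m jog '[[[1,0,0.05,0,0,0,0],[1,0,0.05,0,0,0,0]]]'>/dev/null; python3 p.py
```

```text
t 22.3 edge~ 0.2519 Fy -12.02 F [  3.1  -11.74   0.6 ]
```

```bash
python3 -m jog '[[[1,0,0.05,0,0,0,0],[1,0,0.05,0,0,0,0]]]'>/dev/null; python3 p.py;python3 - <<'E'
from h import *
cv2.imwrite("pics/w14.png",bot.read_camera("wrist")[:,:,::-1])
E
```

```text
t 22.55 edge~ 0.2521 Fy -12.76 F [  3.73 -12.41  -0.03]
```

View pics/w14.png

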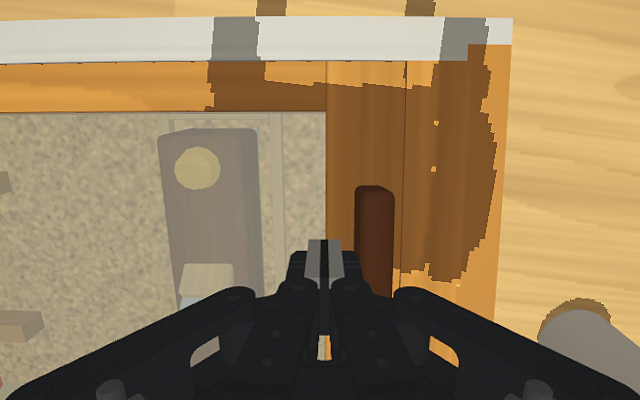

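Force is rising without advance, so the sash is at the hard stop at about 12.8 N, short of the 18 N limit. I'll back off gently and see whether the catch holds it.

```bash
python3 -m jog '[[[1,0,-0.1,0,0,0,0],[1,0,-0.2,0,0,0,0],[1,0,-0.3,0,0,0,0],[1,0,-0.3,0,0,0,0]]]'>/dev/null; python3 p.py
```

```text
t 23.1 edge~ 0.2508 Fy -3.56 F [ 3.11 -3.22  0.58]
```

```bash
python3 -m jog '[[[1,0,-0.1,0,0,0,0],[1,0,-0.2,0,0,0,0],[1,0,-0.3,0,0,0,0],[1,0,-0.3,0,0,0,0],[1,0,-0.3,0,0,0,0]]]'>/dev/null; python3 p.py;python3 - <<'E'
from h import *
cv2.imwrite("pics/w15.png",bot.read_camera("wrist")[:,:,::-1])
E
```

```text
t 23.725 edge~ 0.2482 Fy 0.11 F [-0.08  0.1   0.66]
```

View pics/w15.png

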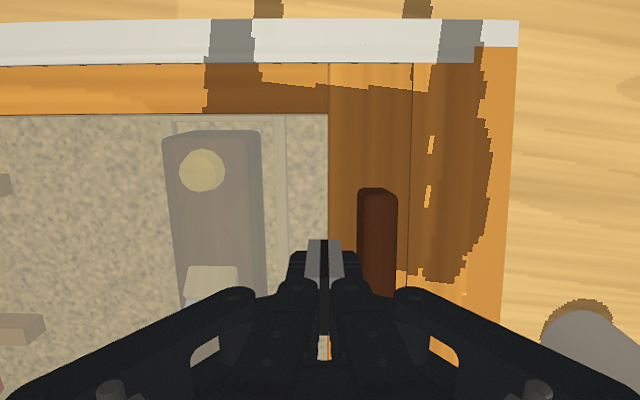

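Force fell to zero within a few mm and the sash did not follow, so the catch holds. I'll back away and raise the hand.

```bash
python3 -m jog '[[[1,0,-0.5,0,0,0,0],[1,0,-1.5,0,0,0,0],[1,0,-2,-2,0,0,0],[1,0,-2,-6,0,0,0],[1,0,-2,-11,0,0,0],[1,0,-2,-13,0,0,0],[1,0,-2,-13,0,0,0],[1,0,-2,-13,0,0,0]]]'
python3 - <<'E'
from h import *
m=cam("wrist");np.save("w16.npy",m,allow_pickle=True)
for n in("wrist","scene"):cv2.imwrite(f"pics/{n}16.png",bot.read_camera(n)[:,:,::-1])
a=cv2.imread("pics/scene16.png")[150:310,80:380];cv2.imwrite("pics/sc16z.png",cv2.resize(a,None,fx=2.6,fy=2.6,interpolation=cv2.INTER_CUBIC))
E
```

```text
time: 24.78
tool_pos: [0.5074, 0.0458, 0.4178]
tcp_rot: [0.18, -3.134, 0.0]
wrist_force: [0.1, -0.2, -0.2]
width: 0.0
```

View pics/wrist16.png

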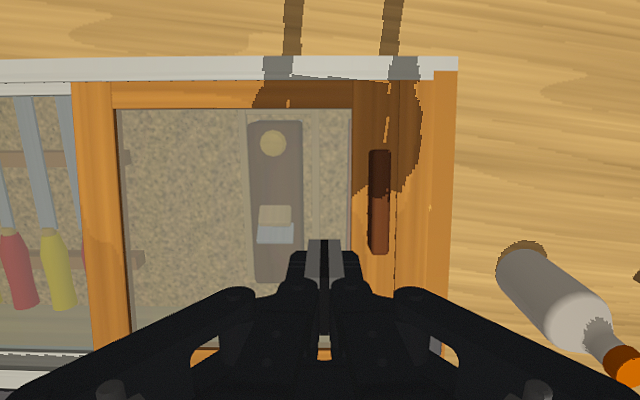

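View pics/sc16z.png

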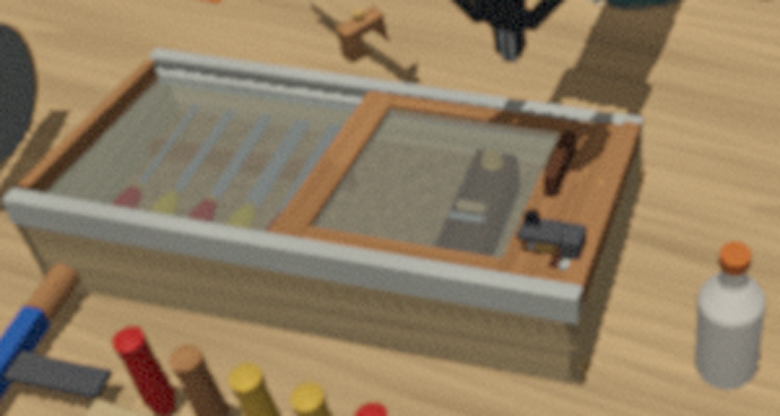

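Run:
```python
from h import *
n=np.load("w16.npy",allow_pickle=True).item();m=cam("wrist")
C=np.array([.5368,-.1336]);y=np.array([-np.sin(.1155),np.cos(.1155)])
a=onz(n,[(379,202)],.1297)[0,:2];i=bot.read_camera("wrist");cv2.imwrite("pics/w17.png",i[:,:,::-1])
print("pull travel",(a-C)@y)
d=cv2.absdiff(cv2.imread("pics/wrist16.png"),i[:,:,::-1].copy());print("change since",d[140:260,340:460].max())
e=onz(n,[(396,150),(457,150)],.112)[:,:2];print("edge,case end",(e-C)@y+.004)
bot.finish_job();print(bot.read_state()["time"])
```

```text
pull travel 0.22278731009229505
change since 107
edge,case end [0.24112469 0.28845053]
the job is handed in; nothing more can be done
the job is handed in; nothing more can be done
```

The plane is standing in its bay, let go, and the sash is shut and held by its catch. The job was handed in at about 25 s of the 69 s allowed. No verdict came back.

**Plane:** It was gripped across its 48 mm width, moved over the case and lowered until the wrist force showed contact. With the hand raised, it measured within about 1.5 mm of the bay centre both ways. The bay itself measured 172 × 66 mm. I did not measure its height or tilt after letting go.

**Sash:** I pushed it shut by the pull with the fingers closed. The buffer gave about 5–7 N. The last 0.5 mm steps ran into the hard stop at about 12.8 N by the wrist sensor, under the 18 N limit. When I backed off, the force fell to zero within a few millimetres and the sash did not follow, so the catch holds it. The picture taken with the hand clear shows it closed.

**Checks that disagreed or settled little:**
- **Sash position:** The fingers' position at the stop, tied to one camera reading of the sash's edge, puts the closing edge at about 252 mm. Travel measured at the pull was 223 mm, just within the 220–250 expected. A last picture reading gave 241 mm, below the 243 mm needed. I think it picked up the jamb's edge, which covers the closing edge, but I did not confirm that.
- **Stillness:** My last comparison of two pictures showed a change of up to 107 grey levels around the pull. The arm was still settling between them and its shadow crosses that area, so this check neither confirms nor rules out movement.
- **Bay centre:** The top camera put the bay centre 4–6 mm from where the wrist camera did. I used the wrist camera because its bay size and batten height matched.
- **Pull height:** The pull's top measured 130 mm high against about 138 expected.
- **Other things:** None were seen displaced in the pictures, but I did not measure them.

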